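Roll a bangle mandrel home into its saddle

TASK

Roll the steel bangle mandrel along the wooden cradle by pushing its side with the fingertips, slowly and without lifting it, up over the red crest of the saddle until it drops in behind the crest against the brass stop. Then press it lightly (about 6 N) against the stop from the same side for a second to feel that it is home, back away and leave it lying there at rest. Never push or squeeze it hard (15 N or more), and leave the things around the cradle alone.

Things in the scene. Friction and masses are not known exactly. Their poses are not given: they have to be found in the camera images.
- mandrel_center (a point): Centre of the mandrel: loose polished steel tube, 50 mm diameter, 140 mm long, 0.45 to 0.7 kg, lying across the cradle bed, free to roll with little resistance; friction about 0.35. Its y axis is the tube's axis (x and z turn as it rolls). It starts on the bare bed, 85 to 45 mm behind the cradle's origin.
- cradle: Wooden cradle fixed to the bench; origin on the bench surface, x along the bed the way the mandrel must roll, z up. Level bed from x = -150 (open end) to +125 mm, its top 10 mm above the bench; 8 mm thick guide rails on both sides, inner faces at y = +-75 mm, tops 22 mm above the bench. An aluminium saddle is clamped on the bed between the rails.
- ramp_near (a point): Where the foot of the saddle's ramp lies at the nearest; the saddle is clamped 0 to 40 mm farther along the cradle's x, NOT measured. From its foot: ramp rising 7 mm over 45 mm, red crest 6 mm wide, slope down 3 mm over 11 mm, flat pocket floor 4 mm above the bed, brass stop face 90 mm from the foot. Pushing up the ramp takes 1 to 3 N; let go there, the mandrel rolls back.
- home_near (a point): Mandrel's home centre (touching the pocket floor and the stop, 39 mm above the bench) if the saddle is clamped at its nearest. The true home lies 0 to 40 mm beyond this along the cradle's x: look, or find it by feel.
- home_far (a point): The same if the saddle is clamped at its farthest. The brass stop (10 mm thick, 18 mm above the bed) is rigid: the force there rises steeply, 4 to 20 N per mm. Past the crest the mandrel rolls on by itself the last few mm. Push with the fingers reaching below the mandrel's axis: fingertips that bear on it above the axis jam it against the ramp, with over 15 N.
- bench_block: Loose steel bench block, 75 x 75 x 25 mm, beside the cradle; origin under its centre. Leave alone.
- bezel_collar: Loose aluminium collar, 44 mm diameter, 26 mm high, standing beside the cradle; origin under its centre. Leave alone.
- spray_bottle: Loose plastic bottle, 48 mm diameter, 120 mm high, standing beside the cradle; origin under its centre. Leave alone.

How it is judged:
On the way, in this order (a step that is already met when the one before it is completed fails the run):
1. the mandrel has been rolled up onto the saddle's crest (centre 41 mm or more above the bench) (height (world z) of mandrel_center above 0.041 m).
2. the mandrel, still in the pocket, is pressed against the stop by the fingers with 3 N or more, steadily for 0.3 s (height (world z) of mandrel_center between 0.0375 and 0.0404 m and contact force between the fingers and mandrel above 3 N and linear speed of mandrel below 0.02 m/s), for 0.3 s.
At the end, for the whole second after the job is handed in: The mandrel lies at rest and untouched in the saddle's pocket: centre 37.5 to 40.4 mm above the bench and 27 to 75 mm ahead of the cradle's origin, square to the cradle within 0.06 rad (height (world z) of mandrel_center between 0.0375 and 0.0404 m and x of mandrel_center in the frame of cradle between 0.027 and 0.075 m and angle between the y axis of mandrel_center and the y axis of cradle, either way round below 0.06 rad and linear speed of mandrel below 0.01 m/s).
It fails at once if the fingers push the mandrel with 15 N or more (contact force between the fingers and mandrel above 15 N).
It fails at once if the mandrel is lifted or climbs over the stop (centre more than 50 mm above the bench) (height (world z) of mandrel_center above 0.05 m).
It fails at once if the mandrel is sent off faster than 0.35 m/s instead of being rolled slowly (linear speed of mandrel above 0.35 m/s).
It fails at once if the bench block, the collar or the bottle is shifted by more than 15 mm (distance of any of bench_block, bezel_collar, spray_bottle from where it was at the start of the episode above 0.015 m).
It also fails if it takes over 70 s, if anything falls off the work surface, if the arm or the gripper's body presses on something with over 40 N, if the wrist force passes 120 N, or if a joint passes its speed limit or range.

ROBOT

A 7-joint arm with a two-finger parallel gripper is mounted at the origin on the work surface. World frame = base frame: x ahead of the robot, y to its left, z up, the work surface at z = 0. Lengths are in m, angles in rad, forces in N, time in s.
With the tool pointing down it reaches from about 0.425 to 0.925 m from the base axis. Payload 6.8 kg.
Tool frame: the origin (TCP) lies on the front face of the gripper's body, between the roots of the fingers; the fingertips stand 73 mm ahead of it and the grasp point (between the pads) lies 54 mm ahead of it; z points along the fingers, y is the line along which they close (so a half turn about z gives the same grasp; the last joint's range is limited). The gripper opens to 85 mm and grips with 20 to 120 N. Pads are 22 mm wide; open, the fingers measure 114 mm over their backs; the gripper's body (76 mm by 85 mm) begins 54 mm behind the grasp point. The pads swing forward as they close: fully open they stand 13 mm farther back than shut.
Start: joints at [1.094, 0.477, 0.022, 1.555, -0.011, 1.109, -0.083], TCP at [0.243, -0.63, 0.304] pointing down, gripper open.
Joint ranges: [-2.96, 2.96], [-0.34, 2.1], [-1.41, 1.46], [0.24, 2.44], [-1.37, 4.51], [0.17, 1.92], [-2.96, 2.96]. Speed limits (rad/s): [2.39, 2.39, 3.14, 3.14, 3.14, 3.14, 3.14].

INTERFACE

Orientations are given as a unit quaternion [w, x, y, z].
In Python, from station import bot, optics gives the robot as it stands.
- The arm moves only by the tool drive_tool, never from a script. Its argument "deltas" is a list of rows, each an object with "gripper": the closure in counts, from 0 (fully open) to 255 (shut); "offset": the shift along the tool's x, y, z in units of 1000 mm (1.0 is 1000 mm), a list of three; "angular": the turn, a rotation vector about the tool's x, y, z in units of 45 degrees (1.0 is 45 degrees), a list of three. In form: [{"gripper": gripper, "offset": [dx, dy, dz], "angular": [rx, ry, rz]}, ...]. A call has 1 to 5 rows; each row is the pose to reach, as a shift and turn from the pose commanded when the call began, along the tool's axes at that moment; what a row does not reach only later rows make up. A row lasts 1/10 s, in which the tool goes at most 50 mm and 8.59 degrees, less where a joint would pass 70% of its speed; a pose out of reach is approached as far as the arm can. A call with a number of a shift or a turn outside -1 to 1 is refused whole. A call with a gripper value outside its range is refused whole. The fingers move at their own pace and stop on an object; "grip_force" is the grip in N (left out, the last holds). Time passes only in rows, so rows that repeat a pose let the fingers close. It gives the time, the measured TCP pose, the force, the opening and the grip force at its end, in the units of the state.
- bot.get_obs(): the state, without advancing time (a new reading comes with each control period).
- optics.read_camera(name): name is "side" or "top" or "wrist"; returns the picture (480x640x3 uint8, blue, green, red); there is no depth.
- optics.camera_model(name): a dict with "fx", "fy", "cx", "cy" (pixels), "cam_to_world" (4x4, takes a point from camera to world coordinates). Camera axes: x right, y up, looking along -z (the intrinsics and any distortion apply to the point x, -y, -z); pixel columns grow to the right and rows downward; lengths in m; the calibration is good to about 2 mm. A picture is of the moment at which its call begins: read the wrist's pose just before it. camera_model takes no time and is no camera call; for the wrist camera it gives the pose at the moment of the call.
- bot.hand_in(): hands the job in; it is judged then, once.
The state is a dict: "t": time; "q": joint angles; "joint_vel": joint speeds; "joint_torque": joint torques, N m; "eef_pos": TCP position; "tool_rot": TCP orientation; "contact_force": force on the tool from outside, world axes, zero at the start; "torque": the same for the moment, N m; "gripper_width": opening from 0.0 (shut) to 1.0 (fully open); "grasp_force": force on a finger pad.
Only numpy, scipy, OpenCV 4.12 (cv2) and the standard library are available. Lean on these libraries where they do the work, as an engineer would, in place of code of your own. Each camera call takes 0.05 s, during which the arm holds its last target. There are 200 camera calls.

## Working session

There is one attempt and no reset: what is moved stays moved. The work goes in short steps, Python scripts to look and compute and a tool call to move; the robot and the scene stay as the last step left them, time stands still between calls to the robot, and variables do not carry over. Pictures are saved under pics/ and viewed, at most 10 in all, crops included, and the job is handed in when it is done.

Besides the shell and the picture viewer there is one more tool, called after "Call:" by a JSON object that holds its "fn" and its "kwargs", one argument or row to a line. drive_tool: Moves the arm, as the interface text tells. Its arguments: {"type":"object","properties":{"deltas":{"type":"array"},"grip_force":{"type":"number"}},"required":["deltas"]}

```bash
mkdir -p pics; python3 - <<'E'
from station import bot, optics
import cv2,numpy as np
for n in("top","side"):
    cv2.imwrite(f"pics/{n}0.png",optics.read_camera(n))
    m=optics.camera_model(n);print(n,m["fx"],m["fy"],m["cx"],m["cy"],{k:v for k,v in m.items() if k not in("fx","fy","cx","cy","cam_to_world")});print(np.round(m["cam_to_world"],4))
o=bot.get_obs();print(o)
E
```

```text
top 553.8699460067182 553.8699460067182 319.46345715774197 242.0246779477871 {}
[[-0.028   0.9866 -0.161   0.4609]
 [-0.9994 -0.0308 -0.0146  0.0377]
 [-0.0194  0.1605  0.9868  0.8846]
 [ 0.      0.      0.      1.    ]]
side 464.47409869861553 464.47409869861553 323.93080020823805 238.66380616286193 {}
[[-0.7742  0.4254 -0.4686  0.2393]
 [-0.6329 -0.524   0.57    0.4793]
 [-0.003   0.7379  0.675   0.5893]
 [ 0.      0.      0.      1.    ]]
{'t': 0.1, 'q': array([ 1.09393341,  0.47773751,  0.02235387,  1.55636397, -0.01150676,
        1.10930873, -0.08309384]), 'joint_vel': array([ 0.00079041, -0.00284163, -0.00134767, -0.00251315, -0.00032476,
        0.00020075,  0.00099911]), 'joint_torque': array([ 4.15770468e-03, -5.97767544e+01,  1.61355045e+00, -2.81957173e+01,
        1.28169681e-02,  5.08796147e-03, -6.49596110e-07]), 'eef_pos': array([ 0.24315161, -0.629231  ,  0.30300479]), 'tool_rot': array([-8.16841403e-04,  9.83048291e-01,  1.83344879e-01, -2.14861033e-04]), 'contact_force': array([-0.69127316,  0.82253129,  0.1433946 ]), 'torque': array([ 0.01161747,  0.03213138, -0.03350496]), 'grasp_force': 0.0, 'gripper_width': 1.0002195285511046}
```

View pics/top0.png

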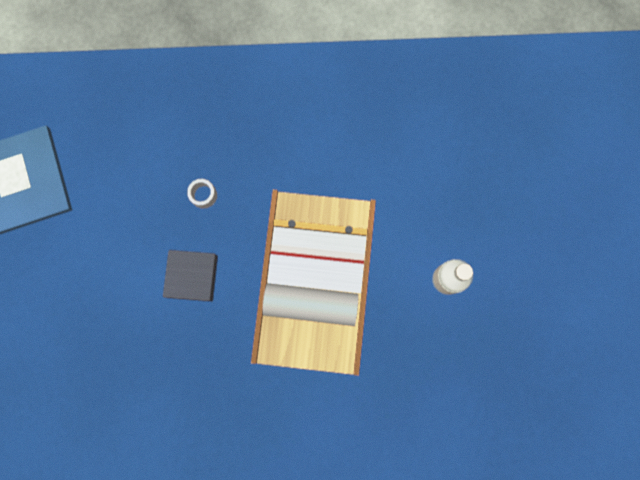

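View pics/side0.png

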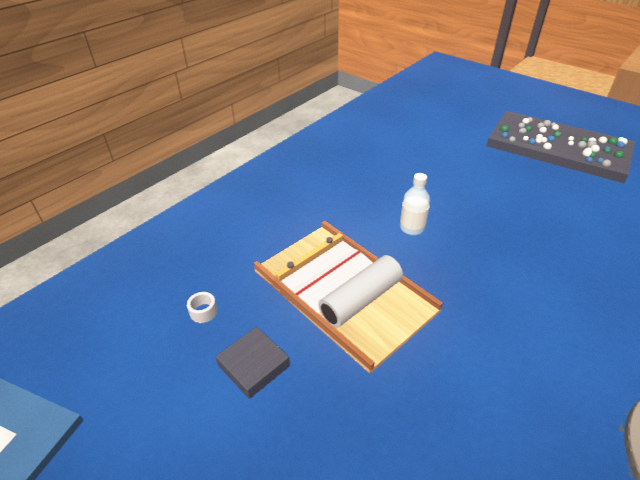

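The top view shows the cradle with its open end toward the robot. The rail corners are near (252,363), (358,375), (375,200) and (273,190). The red crest runs from (270,253) to (364,262), and the stop is near row 228. The mandrel spans (264,303) to (358,308). The block (190,275) and collar are on the left, and the bottle (453,277) is on the right. The side view agrees with this.

```bash
cat > h.py <<'E'
from station import bot, optics
import cv2,numpy as np
def px(n,u,v,z,m=None):
    m=m or optics.camera_model(n);T=np.array(m["cam_to_world"])
    d=T[:3,:3]@[(u-m["cx"])/m["fx"],-(v-m["cy"])/m["fy"],-1];c=T[:3,3]
    return c+d*(z-c[2])/d[2]
# rail-top outer corners in cradle frame
C=np.array([[-.15,.083],[-.15,-.083],[.125,-.083],[.125,.083]])
def fit(P):
    a=C-C.mean(0);b=P-P.mean(0);th=np.arctan2((a[:,0]*b[:,1]-a[:,1]*b[:,0]).sum(),(a*b).sum())
    R=np.array([[np.cos(th),-np.sin(th)],[np.sin(th),np.cos(th)]])
    o=P.mean(0)-R@C.mean(0);return o,th,R,(P-o-C@R.T)
E
python3 - <<'E'
from h import *
P=np.array([px("top",*p,.022)[:2] for p in[(251.5,363),(358.5,375),(375,200.5),(273,190)]])
o,th,R,res=fit(P);print("cradle",o,th,"res mm",np.round(res*1e3,1))
P2=np.array([px("side",*p,.022)[:2] for p in[(372,362),(440,304),(325,224),(256,267)]])
print("side fit",fit(P2)[:2],np.round(fit(P2)[3]*1e3,1))
inC=lambda n,u,v,z:np.round((R.T@(px(n,u,v,z)[:2]-o))*1e3,1)
for k,u,v,z in[("crestL",270,253,.017),("crestR",364,262,.017),("mandTL",264,303,.035),("mandTR",357,308,.035),("block",190,275,.025),("collar",201,190,.026),("bottle",464,271,.12)]:
    print(k,inC("top",u,v,z),px("top",u,v,z)[:2].round(3))
img=optics.read_camera("top");c=img[180:385,240:390];cv2.imwrite("pics/crop1.png",cv2.resize(c,None,fx=2.9,fy=2.9,interpolation=cv2.INTER_CUBIC))
E
```

```text
cradle [0.55431809 0.05814407] -0.13587635263751002 res mm [[ 0.8 -1.2]
 [ 1.1  0.8]
 [-1.   1.1]
 [-0.9 -0.8]]
side fit (array([0.54980468, 0.06210276]), np.float64(-0.12547851279434757)) [[ 7.3 -7.1]
 [ 5.4  4.5]
 [-6.1  3.3]
 [-6.6 -0.7]]
crestL [23.  75.1] [0.587 0.129]
crestR [ 24.4 -74.2] [ 0.568 -0.019]
mandTL [-57.   72.6] [0.508 0.138]
mandTR [-49.4 -69.5] [ 0.496 -0.004]
block [-25.7 194.6] [0.555 0.254]
collar [111.4 196.6] [0.691 0.238]
bottle [  12.9 -207.6] [ 0.539 -0.149]
```

View pics/crop1.png

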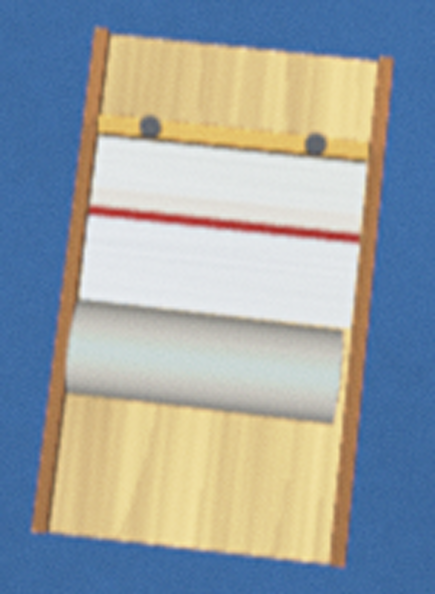

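The cradle is at (0.554, 0.058) with yaw −0.136. The crest is at cradle x≈24 mm, so home is at about 41 mm. The mandrel is at about −53 mm, square to the cradle. I'll push with the open fingers spread across the cradle, tool x along the cradle's x, starting from behind the mandrel.

Call:
{"fn": "drive_tool", "kwargs": {
  "deltas": [
    {"gripper":0,"offset":[0.294,-0.186,0],"angular":[0,0,0.643]},
    {"gripper":0,"offset":[0.294,-0.186,0],"angular":[0,0,0.643]},
    {"gripper":0,"offset":[0.294,-0.186,0],"angular":[0,0,0.643]},
    {"gripper":0,"offset":[0.294,-0.186,0],"angular":[0,0,0.643]},
    {"gripper":0,"offset":[0.294,-0.186,0],"angular":[0,0,0.643]}
  ]
}}

```text
t: 0.65
eef_pos: [0.3925, -0.4276, 0.3038]
tool_rot: [-0.0, 0.998, -0.069, -0.0]
contact_force: [0.9, 0.2, -0.3]
gripper_width: 1.001
grasp_force: 0.0
```

```bash
cat >> h.py <<'E'
from scipy.spatial.transform import Rotation as Ro
O=np.array([.5543,.0581]);TH=-.1359;c,s=np.cos(TH),np.sin(TH)
RC=np.array([[c,-s,0],[s,c,0],[0,0,1]])
GOAL=RC@np.diag([1,-1,-1.])   # tool x along cradle x, z down
def to(x,y,z):   # cradle-frame target of TCP (mm) -> offset, angular
    ob=bot.get_obs();T=Ro.from_quat(np.roll(ob["tool_rot"],-1)).as_matrix();p=ob["eef_pos"]
    g=np.r_[O,0]+RC@np.array([x,y,z])/1e3
    cur=RC.T@(p-np.r_[O,0])*1e3
    print("t",round(ob["t"],2),"tcp in cradle mm",cur.round(1),"F cradle",(RC.T@ob["contact_force"]).round(2))
    print("offset",(T.T@(g-p)).round(4),"angular",(Ro.from_matrix(T.T@GOAL).as_rotvec()/(np.pi/4)).round(4))
E
python3 -c "
from h import *
to(-125,0,250)"
```

```text
t 0.65 tcp in cradle mm [ -94.5 -503.1  303.8] F cradle [ 0.89  0.32 -0.29]
offset [-0.0316 -0.5031  0.0538] angular [-0.0001  0.0003 -0.0028]
```

Call:
{"fn": "drive_tool", "kwargs": {
  "deltas": [
    {"gripper":0,"offset":[-0.018,-0.503,0.054],"angular":[0,0,0]},
    {"gripper":0,"offset":[-0.018,-0.503,0.054],"angular":[0,0,0]},
    {"gripper":0,"offset":[-0.018,-0.503,0.054],"angular":[0,0,0]},
    {"gripper":0,"offset":[-0.018,-0.503,0.054],"angular":[0,0,0]},
    {"gripper":0,"offset":[-0.018,-0.503,0.054],"angular":[0,0,0]}
  ]
}}

```text
t: 1.15
eef_pos: [0.4164, -0.1802, 0.2771]
tool_rot: [0.0, 0.998, -0.068, 0.0]
contact_force: [0.6, 0.8, -0.2]
gripper_width: 0.998
grasp_force: 0.0
```

```bash
python3 -c "
from h import *
to(-112,2,150)"
```

```text
t 1.15 tcp in cradle mm [-104.4 -254.8  277.1] F cradle [ 0.5   0.92 -0.16]
offset [-0.0078 -0.2568  0.127 ] angular [ 0.0002 -0.0003 -0.0006]
```

Call:
{"fn": "drive_tool", "kwargs": {
  "deltas": [
    {"gripper":0,"offset":[-0.008,-0.257,0.1],"angular":[0,0,0]},
    {"gripper":0,"offset":[-0.008,-0.257,0.1],"angular":[0,0,0]},
    {"gripper":0,"offset":[-0.008,-0.257,0.1],"angular":[0,0,0]},
    {"gripper":0,"offset":[-0.008,-0.257,0.1],"angular":[0,0,0]},
    {"gripper":0,"offset":[-0.008,-0.257,0.1],"angular":[0,0,0]}
  ]
}}

```text
t: 1.65
eef_pos: [0.441, 0.0512, 0.1861]
tool_rot: [-0.0, 0.998, -0.068, 0.0]
contact_force: [1.4, -0.5, 0.1]
gripper_width: 0.999
grasp_force: 0.0
```

```bash
python3 -c "
from h import *
to(-112,2,110)
cv2.imwrite('pics/w1.png',np.hstack([cv2.resize(optics.read_camera('top'),(400,300)),cv2.resize(optics.read_camera('wrist'),(400,300))]))"
```

```text
t 1.65 tcp in cradle mm [-111.3  -22.2  186.1] F cradle [ 1.44 -0.32  0.14]
offset [-0.0007 -0.0242  0.0761] angular [-0.0002 -0.0008 -0.0011]
```

View pics/w1.png

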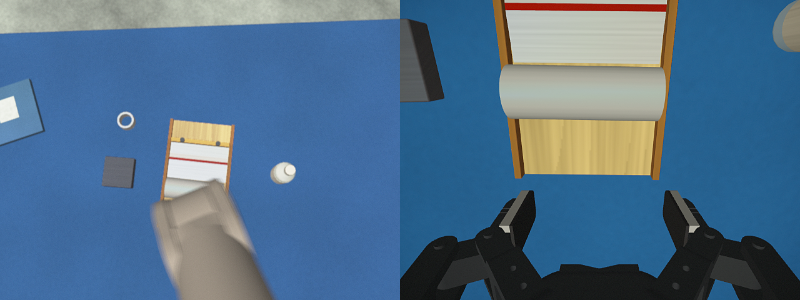

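The wrist view shows the mandrel square to the cradle, with both fingers behind it and inside the rails. I'm lowering now.

Call:
{"fn": "drive_tool", "kwargs": {
  "deltas": [
    {"gripper":0,"offset":[-0.001,-0.024,0.04],"angular":[0,0,0]},
    {"gripper":0,"offset":[-0.001,-0.024,0.08],"angular":[0,0,0]},
    {"gripper":0,"offset":[-0.001,-0.024,0.09],"angular":[0,0,0]},
    {"gripper":0,"offset":[-0.001,-0.024,0.096],"angular":[0,0,0]},
    {"gripper":0,"offset":[-0.001,-0.024,0.1],"angular":[0,0,0]}
  ]
}}

```text
t: 2.25
eef_pos: [0.4439, 0.0727, 0.0872]
tool_rot: [0.0, 0.998, -0.069, 0.0]
contact_force: [0.6, -0.6, 0.4]
gripper_width: 1.0
grasp_force: 0.0
```

```bash
python3 -c "
from h import *
to(-95,2,85)
cv2.imwrite('pics/w2.png',np.hstack([optics.read_camera('side')[180:420,230:480],cv2.resize(optics.read_camera('wrist'),(400,300))[:240]]))"
```

```text
t 2.25 tcp in cradle mm [-111.3   -0.4   87.2] F cradle [ 0.64 -0.54  0.35]
offset [ 0.0163 -0.0025  0.0022] angular [ 0.0002 -0.0011 -0.0021]
```

View pics/w2.png

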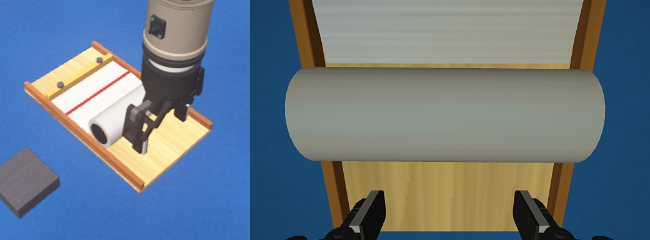

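The side crop shows the fingers on the open bed behind the tube. The wrist view shows the pad tips at about (133,190) and (263,190) of the 400-px view. I'll check the fingertip length from these.

```bash
python3 -c "
from h import *
m=optics.camera_model('wrist');T=np.array(m['cam_to_world']);ob=bot.get_obs()
Rt=Ro.from_quat(np.roll(ob['tool_rot'],-1)).as_matrix()
c=Rt.T@(T[:3,3]-ob['eef_pos']);print('cam in tool',c.round(4))
for u,v,y in((213,304,.0425),(421,304,.0425)):
    d=Rt.T@T[:3,:3]@[(u-m['cx'])/m['fx'],-(v-m['cy'])/m['fy'],-1]
    print((c+d*((np.sign(d[1])*y-c[1])/d[1])).round(4))
"
```

```text
cam in tool [ 0.0835  0.0003 -0.0685]
[ 0.0077 -0.0425  0.0613]
[0.0073 0.0425 0.0618]
```

Tip length is about 61 mm open, so the tips are at z≈26 mm: below the axis and clear of the crest. Advancing.

Call:
{"fn": "drive_tool", "kwargs": {
  "deltas": [
    {"gripper":0,"offset":[0.004,-0.002,0.001],"angular":[0,0,0]},
    {"gripper":0,"offset":[0.008,-0.002,0.001],"angular":[0,0,0]},
    {"gripper":0,"offset":[0.012,-0.002,0.001],"angular":[0,0,0]},
    {"gripper":0,"offset":[0.015,-0.002,0.001],"angular":[0,0,0]},
    {"gripper":0,"offset":[0.018,-0.002,0.001],"angular":[0,0,0]}
  ]
}}

```text
t: 2.85
eef_pos: [0.4619, 0.0729, 0.0858]
tool_rot: [-0.0, 0.998, -0.068, 0.0]
contact_force: [-0.1, 0.3, -0.1]
gripper_width: 0.999
grasp_force: 0.0
```

Call:
{"fn": "drive_tool", "kwargs": {
  "deltas": [
    {"gripper":0,"offset":[0.003,0,0],"angular":[0,0,0]},
    {"gripper":0,"offset":[0.006,0,0],"angular":[0,0,0]},
    {"gripper":0,"offset":[0.009,0,0],"angular":[0,0,0]},
    {"gripper":0,"offset":[0.012,0,0],"angular":[0,0,0]},
    {"gripper":0,"offset":[0.015,0,0],"angular":[0,0,0]}
  ]
}}

```text
t: 3.35
eef_pos: [0.4766, 0.0709, 0.0856]
tool_rot: [0.0, 0.998, -0.068, -0.0]
contact_force: [-0.9, -0.8, 0.2]
gripper_width: 0.999
grasp_force: 0.1
```

Call:
{"fn": "drive_tool", "kwargs": {
  "deltas": [
    {"gripper":0,"offset":[0.003,0,0],"angular":[0,0,0]},
    {"gripper":0,"offset":[0.006,0,0],"angular":[0,0,0]},
    {"gripper":0,"offset":[0.009,0,0],"angular":[0,0,0]},
    {"gripper":0,"offset":[0.012,0,0],"angular":[0,0,0]},
    {"gripper":0,"offset":[0.015,0,0],"angular":[0,0,0]}
  ]
}}

```text
t: 3.85
eef_pos: [0.4914, 0.0689, 0.0856]
tool_rot: [0.0, 0.998, -0.068, -0.0]
contact_force: [0.3, 0.0, -0.1]
gripper_width: 1.002
grasp_force: 0.1
```

```bash
python3 -c "
from h import *
to(-50,2,86)
cv2.imwrite('pics/w3.png',np.hstack([optics.read_camera('side')[180:420,230:480],cv2.resize(optics.read_camera('wrist'),(400,300))[:240]]))"
```

```text
t 3.85 tcp in cradle mm [-63.7   2.1  85.6] F cradle [ 0.26  0.07 -0.15]
offset [ 0.0137  0.0001 -0.0004] angular [ 0.     -0.     -0.0005]
```

View pics/w3.png

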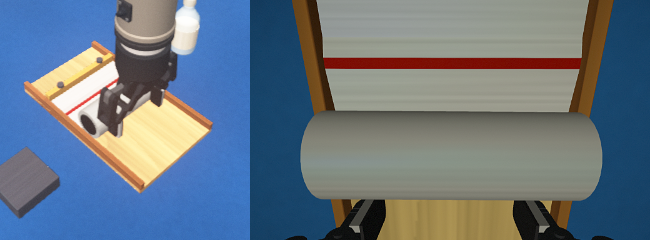

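The mandrel is square just ahead of both fingertips, at the ramp's foot (lower wrist view). Continuing slowly.

Call:
{"fn": "drive_tool", "kwargs": {
  "deltas": [
    {"gripper":0,"offset":[0.003,0,0],"angular":[0,0,0]},
    {"gripper":0,"offset":[0.006,0,0],"angular":[0,0,0]},
    {"gripper":0,"offset":[0.009,0,0],"angular":[0,0,0]},
    {"gripper":0,"offset":[0.012,0,0],"angular":[0,0,0]},
    {"gripper":0,"offset":[0.015,0,0],"angular":[0,0,0]}
  ]
}}

```text
t: 4.45
eef_pos: [0.5062, 0.0668, 0.0856]
tool_rot: [0.0, 0.998, -0.068, -0.0]
contact_force: [-2.9, -0.4, 1.9]
gripper_width: 0.997
grasp_force: 1.4
```

Call:
{"fn": "drive_tool", "kwargs": {
  "deltas": [
    {"gripper":0,"offset":[0.002,0,0],"angular":[0,0,0]},
    {"gripper":0,"offset":[0.004,0,0],"angular":[0,0,0]},
    {"gripper":0,"offset":[0.006,0,0],"angular":[0,0,0]},
    {"gripper":0,"offset":[0.008,0,0],"angular":[0,0,0]},
    {"gripper":0,"offset":[0.01,0,0],"angular":[0,0,0]}
  ]
}}

```text
t: 4.95
eef_pos: [0.5161, 0.0655, 0.0856]
tool_rot: [0.0, 0.998, -0.068, -0.0]
contact_force: [-3.0, -0.1, 2.0]
gripper_width: 1.002
grasp_force: 1.4
```

```bash
python3 -c "
from h import *
to(-20,2,86)"
```

```text
t 4.95 tcp in cradle mm [-38.9   2.1  85.6] F cradle [-2.92 -0.53  2.  ]
offset [ 0.0189  0.0001 -0.0004] angular [ 0.0001  0.0001 -0.0004]
```

Call:
{"fn": "drive_tool", "kwargs": {
  "deltas": [
    {"gripper":0,"offset":[0.002,0,0],"angular":[0,0,0]},
    {"gripper":0,"offset":[0.004,0,0],"angular":[0,0,0]},
    {"gripper":0,"offset":[0.006,0,0],"angular":[0,0,0]},
    {"gripper":0,"offset":[0.008,0,0],"angular":[0,0,0]},
    {"gripper":0,"offset":[0.01,0,0],"angular":[0,0,0]}
  ]
}}

```text
t: 5.45
eef_pos: [0.526, 0.0642, 0.0856]
tool_rot: [-0.0, 0.998, -0.068, 0.0]
contact_force: [-3.4, 0.2, 1.2]
gripper_width: 0.998
grasp_force: 1.4
```

Call:
{"fn": "drive_tool", "kwargs": {
  "deltas": [
    {"gripper":0,"offset":[0.002,0,0],"angular":[0,0,0]},
    {"gripper":0,"offset":[0.004,0,0],"angular":[0,0,0]},
    {"gripper":0,"offset":[0.006,0,0],"angular":[0,0,0]},
    {"gripper":0,"offset":[0.008,0,0],"angular":[0,0,0]},
    {"gripper":0,"offset":[0.01,0,0],"angular":[0,0,0]}
  ]
}}

```text
t: 5.95
eef_pos: [0.536, 0.0628, 0.0856]
tool_rot: [0.0, 0.998, -0.068, 0.0]
contact_force: [-1.9, 0.0, 0.9]
gripper_width: 0.999
grasp_force: 1.2
```

```bash
python3 -c "
from h import *
to(-10,2,86)
cv2.imwrite('pics/w4.png',cv2.resize(optics.read_camera('wrist'),(400,300))[:240])"
```

```text
t 5.95 tcp in cradle mm [-18.8   2.1  85.6] F cradle [-1.85 -0.21  0.9 ]
offset [ 0.0088  0.0001 -0.0004] angular [ 0.     -0.0001 -0.0004]
```

View pics/w4.png

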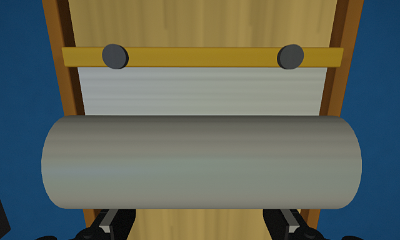

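The mandrel is square on the ramp and hides the red crest. The stop is straight ahead at row 57. Creeping on at 1 mm per row.

Call:
{"fn": "drive_tool", "kwargs": {
  "deltas": [
    {"gripper":0,"offset":[0.001,0,0],"angular":[0,0,0]},
    {"gripper":0,"offset":[0.002,0,0],"angular":[0,0,0]},
    {"gripper":0,"offset":[0.003,0,0],"angular":[0,0,0]},
    {"gripper":0,"offset":[0.004,0,0],"angular":[0,0,0]},
    {"gripper":0,"offset":[0.005,0,0],"angular":[0,0,0]}
  ]
}}

```text
t: 6.5
eef_pos: [0.5412, 0.0621, 0.0857]
tool_rot: [-0.0, 0.998, -0.068, 0.0]
contact_force: [-1.3, -0.0, 0.4]
gripper_width: 1.001
grasp_force: 0.1
```

Call:
{"fn": "drive_tool", "kwargs": {
  "deltas": [
    {"gripper":0,"offset":[0.001,0,0],"angular":[0,0,0]},
    {"gripper":0,"offset":[0.002,0,0],"angular":[0,0,0]},
    {"gripper":0,"offset":[0.003,0,0],"angular":[0,0,0]},
    {"gripper":0,"offset":[0.004,0,0],"angular":[0,0,0]},
    {"gripper":0,"offset":[0.005,0,0],"angular":[0,0,0]}
  ]
}}

```text
t: 7.0
eef_pos: [0.5459, 0.0614, 0.0856]
tool_rot: [-0.0, 0.998, -0.068, 0.0]
contact_force: [0.3, -0.4, -0.1]
gripper_width: 1.0
grasp_force: 0.0
```

Call:
{"fn": "drive_tool", "kwargs": {
  "deltas": [
    {"gripper":0,"offset":[0.001,0,0],"angular":[0,0,0]},
    {"gripper":0,"offset":[0.002,0,0],"angular":[0,0,0]},
    {"gripper":0,"offset":[0.003,0,0],"angular":[0,0,0]},
    {"gripper":0,"offset":[0.004,0,0],"angular":[0,0,0]},
    {"gripper":0,"offset":[0.005,0,0],"angular":[0,0,0]}
  ]
}}

```text
t: 7.5
eef_pos: [0.5507, 0.0608, 0.0856]
tool_rot: [-0.0, 0.998, -0.068, 0.0]
contact_force: [0.6, 0.7, -0.9]
gripper_width: 0.999
grasp_force: 0.0
```

```bash
python3 -c "
from h import *
to(5,2,86)
cv2.imwrite('pics/w5.png',cv2.resize(optics.read_camera('wrist'),(400,300))[:240])"
```

```text
t 7.5 tcp in cradle mm [-3.9  2.2 85.6] F cradle [ 0.54  0.79 -0.9 ]
offset [ 0.0089  0.0002 -0.0004] angular [-0.     -0.0001 -0.0004]
```

View pics/w5.png

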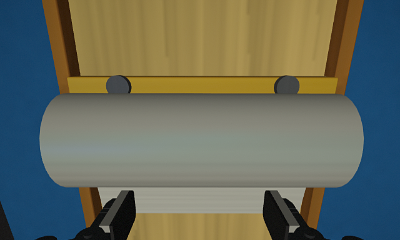

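The mandrel has rolled over and lies against the stop, square, with the fingertips a few mm behind it. Now closing in gently.

Call:
{"fn": "drive_tool", "kwargs": {
  "deltas": [
    {"gripper":0,"offset":[0.001,0,0],"angular":[0,0,0]},
    {"gripper":0,"offset":[0.002,0,0],"angular":[0,0,0]},
    {"gripper":0,"offset":[0.003,0,0],"angular":[0,0,0]},
    {"gripper":0,"offset":[0.004,0,0],"angular":[0,0,0]},
    {"gripper":0,"offset":[0.004,0,0],"angular":[0,0,0]}
  ]
}}

```text
t: 8.05
eef_pos: [0.5548, 0.0602, 0.0856]
tool_rot: [-0.0, 0.998, -0.068, 0.0]
contact_force: [-0.7, 0.7, 0.5]
gripper_width: 0.997
grasp_force: 0.0
```

Call:
{"fn": "drive_tool", "kwargs": {
  "deltas": [
    {"gripper":0,"offset":[0.0004,0,0],"angular":[0,0,0]},
    {"gripper":0,"offset":[0.0008,0,0],"angular":[0,0,0]},
    {"gripper":0,"offset":[0.0012,0,0],"angular":[0,0,0]},
    {"gripper":0,"offset":[0.0016,0,0],"angular":[0,0,0]},
    {"gripper":0,"offset":[0.0016,0,0],"angular":[0,0,0]}
  ]
}}

```text
t: 8.55
eef_pos: [0.5563, 0.06, 0.0856]
tool_rot: [0.0, 0.998, -0.068, 0.0]
contact_force: [-0.2, -0.2, 0.6]
gripper_width: 0.999
grasp_force: 0.0
```

Call:
{"fn": "drive_tool", "kwargs": {
  "deltas": [
    {"gripper":0,"offset":[0.0002,0,0],"angular":[0,0,0]},
    {"gripper":0,"offset":[0.0004,0,0],"angular":[0,0,0]},
    {"gripper":0,"offset":[0.0005,0,0],"angular":[0,0,0]}
  ]
}}

```text
t: 8.85
eef_pos: [0.5567, 0.0599, 0.0856]
tool_rot: [0.0, 0.998, -0.068, 0.0]
contact_force: [0.3, -0.3, 0.7]
gripper_width: 0.998
grasp_force: 0.0
```

Call:
{"fn": "drive_tool", "kwargs": {
  "deltas": [
    {"gripper":0,"offset":[0.0002,0,0],"angular":[0,0,0]},
    {"gripper":0,"offset":[0.0004,0,0],"angular":[0,0,0]},
    {"gripper":0,"offset":[0.0005,0,0],"angular":[0,0,0]}
  ]
}}

```text
t: 9.15
eef_pos: [0.5572, 0.0598, 0.0856]
tool_rot: [0.0, 0.998, -0.068, 0.0]
contact_force: [-0.3, -0.9, -0.1]
gripper_width: 0.998
grasp_force: 0.0
```

Call:
{"fn": "drive_tool", "kwargs": {
  "deltas": [
    {"gripper":0,"offset":[0.0002,0,0],"angular":[0,0,0]},
    {"gripper":0,"offset":[0.0004,0,0],"angular":[0,0,0]},
    {"gripper":0,"offset":[0.0005,0,0],"angular":[0,0,0]}
  ]
}}

```text
t: 9.45
eef_pos: [0.5577, 0.0598, 0.0856]
tool_rot: [0.0, 0.998, -0.068, 0.0]
contact_force: [0.6, 0.4, 0.2]
gripper_width: 1.002
grasp_force: 0.0
```

Call:
{"fn": "drive_tool", "kwargs": {
  "deltas": [
    {"gripper":0,"offset":[0.0002,0,0],"angular":[0,0,0]},
    {"gripper":0,"offset":[0.0004,0,0],"angular":[0,0,0]},
    {"gripper":0,"offset":[0.0005,0,0],"angular":[0,0,0]}
  ]
}}

```text
t: 9.75
eef_pos: [0.5582, 0.0597, 0.0856]
tool_rot: [0.0, 0.998, -0.068, 0.0]
contact_force: [-0.5, -0.3, 1.2]
gripper_width: 1.001
grasp_force: 0.0
```

Call:
{"fn": "drive_tool", "kwargs": {
  "deltas": [
    {"gripper":0,"offset":[0.0002,0,0],"angular":[0,0,0]},
    {"gripper":0,"offset":[0.0004,0,0],"angular":[0,0,0]},
    {"gripper":0,"offset":[0.0005,0,0],"angular":[0,0,0]}
  ]
}}

```text
t: 10.05
eef_pos: [0.5587, 0.0597, 0.0856]
tool_rot: [0.0, 0.998, -0.068, 0.0]
contact_force: [0.1, 0.1, -0.3]
gripper_width: 1.0
grasp_force: 0.0
```

Call:
{"fn": "drive_tool", "kwargs": {
  "deltas": [
    {"gripper":0,"offset":[0.0002,0,0],"angular":[0,0,0]},
    {"gripper":0,"offset":[0.0004,0,0],"angular":[0,0,0]},
    {"gripper":0,"offset":[0.0005,0,0],"angular":[0,0,0]}
  ]
}}

```text
t: 10.35
eef_pos: [0.5592, 0.0596, 0.0856]
tool_rot: [0.0, 0.998, -0.068, 0.0]
contact_force: [0.7, -0.9, -0.8]
gripper_width: 1.001
grasp_force: 0.0
```

Call:
{"fn": "drive_tool", "kwargs": {
  "deltas": [
    {"gripper":0,"offset":[0.0002,0,0],"angular":[0,0,0]},
    {"gripper":0,"offset":[0.0004,0,0],"angular":[0,0,0]},
    {"gripper":0,"offset":[0.0005,0,0],"angular":[0,0,0]}
  ]
}}

```text
t: 10.65
eef_pos: [0.5597, 0.0595, 0.0856]
tool_rot: [-0.0, 0.998, -0.068, 0.0]
contact_force: [-0.2, 0.8, -0.2]
gripper_width: 0.998
grasp_force: 0.0
```

```bash
python3 -c "
from h import *
to(5,2,86)
cv2.imwrite('pics/w6.png',optics.read_camera('wrist')[140:380,140:520])"
```

```text
t 10.65 tcp in cradle mm [ 5.2  2.1 85.6] F cradle [-0.32  0.79 -0.17]
offset [-0.0002  0.0001 -0.0004] angular [-0.     -0.     -0.0005]
```

View pics/w6.png

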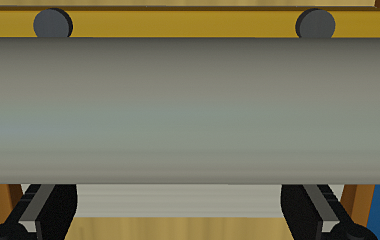

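The mandrel is square against the stop (near edge at crop row 184), and the pads are about 2–3 mm behind it judging by the earlier contact view.

Call:
{"fn": "drive_tool", "kwargs": {
  "deltas": [
    {"gripper":0,"offset":[0.0002,0,0],"angular":[0,0,0]},
    {"gripper":0,"offset":[0.0004,0,0],"angular":[0,0,0]},
    {"gripper":0,"offset":[0.0006,0,0],"angular":[0,0,0]},
    {"gripper":0,"offset":[0.0007,0,0],"angular":[0,0,0]}
  ]
}}

```text
t: 11.1
eef_pos: [0.5604, 0.0594, 0.0856]
tool_rot: [0.0, 0.998, -0.068, 0.0]
contact_force: [0.4, 1.0, 0.5]
gripper_width: 1.002
grasp_force: 0.0
```

Call:
{"fn": "drive_tool", "kwargs": {
  "deltas": [
    {"gripper":0,"offset":[0.0002,0,0],"angular":[0,0,0]},
    {"gripper":0,"offset":[0.0004,0,0],"angular":[0,0,0]},
    {"gripper":0,"offset":[0.0005,0,0],"angular":[0,0,0]}
  ]
}}

```text
t: 11.4
eef_pos: [0.5609, 0.0593, 0.0856]
tool_rot: [0.0, 0.998, -0.068, 0.0]
contact_force: [0.8, 0.4, 0.1]
gripper_width: 1.003
grasp_force: 0.0
```

Call:
{"fn": "drive_tool", "kwargs": {
  "deltas": [
    {"gripper":0,"offset":[0.0002,0,0],"angular":[0,0,0]},
    {"gripper":0,"offset":[0.0004,0,0],"angular":[0,0,0]},
    {"gripper":0,"offset":[0.0005,0,0],"angular":[0,0,0]}
  ]
}}

```text
t: 11.7
eef_pos: [0.5614, 0.0593, 0.0856]
tool_rot: [0.0, 0.998, -0.068, 0.0]
contact_force: [-0.3, -0.7, -0.2]
gripper_width: 1.002
grasp_force: 0.0
```

Call:
{"fn": "drive_tool", "kwargs": {
  "deltas": [
    {"gripper":0,"offset":[0.0002,0,0],"angular":[0,0,0]},
    {"gripper":0,"offset":[0.0004,0,0],"angular":[0,0,0]},
    {"gripper":0,"offset":[0.0005,0,0],"angular":[0,0,0]}
  ]
}}

```text
t: 12.0
eef_pos: [0.5617, 0.0593, 0.0856]
tool_rot: [0.0, 0.998, -0.068, -0.0]
contact_force: [-0.3, 0.2, 0.3]
gripper_width: 1.0
grasp_force: 0.3
```

The pads are starting to feel it. Smaller steps from here.

Call:
{"fn": "drive_tool", "kwargs": {
  "deltas": [
    {"gripper":0,"offset":[0.0001,0,0],"angular":[0,0,0]},
    {"gripper":0,"offset":[0.0002,0,0],"angular":[0,0,0]},
    {"gripper":0,"offset":[0.0002,0,0],"angular":[0,0,0]}
  ]
}}

```text
t: 12.3
eef_pos: [0.5618, 0.0592, 0.0856]
tool_rot: [0.0, 0.998, -0.068, -0.0]
contact_force: [-1.7, -1.1, 1.0]
gripper_width: 1.003
grasp_force: 0.8
```

Call:
{"fn": "drive_tool", "kwargs": {
  "deltas": [
    {"gripper":0,"offset":[0.0001,0,0],"angular":[0,0,0]},
    {"gripper":0,"offset":[0.0002,0,0],"angular":[0,0,0]},
    {"gripper":0,"offset":[0.0003,0,0],"angular":[0,0,0]},
    {"gripper":0,"offset":[0.0003,0,0],"angular":[0,0,0]}
  ]
}}

```text
t: 12.7
eef_pos: [0.5619, 0.0592, 0.0855]
tool_rot: [0.0, 0.998, -0.068, -0.0]
contact_force: [-3.5, 0.5, 2.0]
gripper_width: 1.004
grasp_force: 1.8
```

Call:
{"fn": "drive_tool", "kwargs": {
  "deltas": [
    {"gripper":0,"offset":[0.0002,0,0],"angular":[0,0,0]},
    {"gripper":0,"offset":[0.0004,0,0],"angular":[0,0,0]},
    {"gripper":0,"offset":[0.0004,0,0],"angular":[0,0,0]},
    {"gripper":0,"offset":[0.0004,0,0],"angular":[0,0,0]}
  ]
}}

```text
t: 13.1
eef_pos: [0.562, 0.0592, 0.0855]
tool_rot: [0.0, 0.998, -0.068, -0.001]
contact_force: [-4.5, 1.4, 3.1]
gripper_width: 0.999
grasp_force: 2.7
```

Call:
{"fn": "drive_tool", "kwargs": {
  "deltas": [
    {"gripper":0,"offset":[0.0001,0,0],"angular":[0,0,0]},
    {"gripper":0,"offset":[0.0001,0,0],"angular":[0,0,0]},
    {"gripper":0,"offset":[0.0001,0,0],"angular":[0,0,0]},
    {"gripper":0,"offset":[0.0001,0,0],"angular":[0,0,0]},
    {"gripper":0,"offset":[0.0001,0,0],"angular":[0,0,0]}
  ]
}}

```text
t: 13.6
eef_pos: [0.5621, 0.0592, 0.0854]
tool_rot: [0.0, 0.998, -0.068, -0.001]
contact_force: [-5.4, 1.7, 3.2]
gripper_width: 1.001
grasp_force: 2.8
```

Call:
{"fn": "drive_tool", "kwargs": {
  "deltas": [
    {"gripper":0,"offset":[0,0,0],"angular":[0,0,0]},
    {"gripper":0,"offset":[0,0,0],"angular":[0,0,0]},
    {"gripper":0,"offset":[0,0,0],"angular":[0,0,0]},
    {"gripper":0,"offset":[0,0,0],"angular":[0,0,0]},
    {"gripper":0,"offset":[0,0,0],"angular":[0,0,0]}
  ]
}}

```text
t: 14.1
eef_pos: [0.562, 0.0591, 0.0854]
tool_rot: [0.0, 0.998, -0.068, -0.001]
contact_force: [-5.2, 0.6, 3.0]
gripper_width: 1.001
grasp_force: 2.8
```

Held steadily at about 5.3 N (6 N total) for over a second. Backing away.

Call:
{"fn": "drive_tool", "kwargs": {
  "deltas": [
    {"gripper":0,"offset":[-0.0005,0,0],"angular":[0,0,0]},
    {"gripper":0,"offset":[-0.0015,0,0],"angular":[0,0,0]},
    {"gripper":0,"offset":[-0.005,0,0],"angular":[0,0,0]},
    {"gripper":0,"offset":[-0.015,0,0],"angular":[0,0,0]},
    {"gripper":0,"offset":[-0.03,0,0],"angular":[0,0,0]}
  ]
}}

```text
t: 14.6
eef_pos: [0.5335, 0.0632, 0.0859]
tool_rot: [-0.0, 0.998, -0.068, 0.001]
contact_force: [-0.2, 0.5, -0.3]
gripper_width: 0.999
grasp_force: 0.0
```

Call:
{"fn": "drive_tool", "kwargs": {
  "deltas": [
    {"gripper":0,"offset":[-0.02,0,0],"angular":[0,0,0]},
    {"gripper":0,"offset":[-0.04,0,0],"angular":[0,0,0]},
    {"gripper":0,"offset":[-0.06,0,-0.02],"angular":[0,0,0]},
    {"gripper":0,"offset":[-0.06,0,-0.06],"angular":[0,0,0]},
    {"gripper":0,"offset":[-0.06,0,-0.06],"angular":[0,0,0]}
  ]
}}

```text
t: 15.1
eef_pos: [0.4753, 0.0721, 0.1495]
tool_rot: [-0.001, 0.998, -0.068, 0.004]
contact_force: [0.4, 1.7, 0.1]
gripper_width: 0.998
grasp_force: 0.0
```

```bash
python3 -c "
from h import *
to(-90,2,86)
cv2.imwrite('pics/w7.png',np.hstack([optics.read_camera('side')[180:420,230:480],cv2.resize(optics.read_camera('wrist'),(400,300))[:240]]))"
```

```text
t 15.1 tcp in cradle mm [-80.2   3.2 149.5] F cradle [0.12 1.73 0.13]
offset [-0.0103  0.0014  0.0634] angular [-0.0031 -0.0093  0.0004]
```

View pics/w7.png

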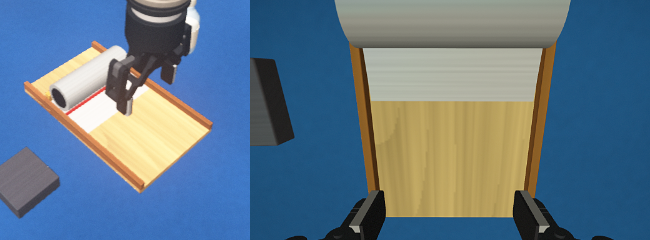

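The mandrel lies square behind the red crest against the stop (side crop around (85,80)), and the fingers are clear of it. Handing in.

```bash
python3 -c "
from station import bot
print(bot.hand_in())"
```

```text
the job is handed in; nothing more can be done
None
```

The mandrel was rolled over the crest, pressed against the stop at about 6 N for over a second, and left lying square in the pocket; the job is handed in, and the hand-in returned no verdict.

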